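# Snap the conduit clip shut with pliers

### The arm

A 6-joint arm with a two-finger parallel gripper is mounted at the origin on the work surface. World frame = base frame: x ahead of the robot, y to its left, z up, the work surface at z = 0. Lengths are in mm, angles in rad, forces in N, time in s.
With the tool pointing down it reaches from about 400 to 925 mm from the base axis. Payload 12.5 kg.
Tool frame: the origin (TCP) lies midway between the tips of the shut fingers; the grasp point (between the pads) lies 19 mm behind it; z points along the fingers, y is the direction in which the jaws open and shut (so a half turn about z gives the same grasp; the last joint's range is limited). The gripper opens to 95 mm and grips with 3 to 60 N. Pads are 20 mm wide; open, the fingers measure 119 mm over their backs; the gripper's body (75 mm by 180 mm) begins 59 mm behind the grasp point.
Start: joints at [-1.273, 0.491, 1.559, -0, 1.092, -0.106], TCP at [245.596, -574.743, 214.661] pointing down, gripper open.
Joint ranges: [-3.1, 3.1], [-0.84, 2.19], [0.05, 2.79], [-1.13, 4.28], [0.06, 2.93], [-2.69, 2.69]. Speed limits (rad/s): [2.22, 2.22, 2.79, 3.14, 3.14, 3.14].

### API

Orientations are given as [roll, pitch, yaw] about the fixed x, y, z axes, in that order (R = Rz(yaw) Ry(pitch) Rx(roll)).
In Python, from cell import env gives the robot as it stands.
- The arm moves only by the tool servo_tool, never from a script. Its argument "plan" is a list of rows, each a list of 7 numbers: the shift along the tool's x, y, z in m, then the turn, a rotation vector about the tool's x, y, z in degrees, then the opening in per cent of the stroke, from 0 (shut) to 100 (fully open). In form: [[dx, dy, dz, wx, wy, wz, jaw], ...]. A call has 1 to 8 rows; each row shifts and turns the pose as measured when the row begins, along the tool's axes as they then stand; what a row does not reach is not made up. A row lasts 1/12 s, in which the tool goes at most 41.7 mm and 7.16 degrees, less where a joint would pass 70% of its speed; a pose out of reach is approached as far as the arm can. A call is refused whole if a number of a shift passes 0.0417 or a number of a turn 7.16, either way. A call with a gripper value outside its range is refused whole. The fingers move at their own pace and stop on an object; the grip force is fixed at half the most. Time passes only in rows, so rows that do not move let the fingers close. It gives the time, the measured TCP pose, the force and the opening at its end, in the units of the state.
- env.state(): the state, without advancing time (a new reading comes with each control period).
- env.read_camera(name): name is "scene" or "top" or "wrist"; returns a dict with "img" (400x640x3 uint8, blue, green, red), "intrinsics" (3x3 intrinsics, pixels), "R" (3x3) and "t" (3): a world point X has camera coordinates R X + t. Camera axes: x right, y down, z forward; pixel columns grow to the right and rows downward; lengths in mm; the calibration is good to about 2 mm. A picture is of the moment at which its call begins. There is no depth.
- env.job_done(): hands the job in, once; it reports no verdict.
The state is a dict: "t": time; "joints": joint angles; "qvel": joint speeds; "tau": joint torques, N m; "eef_pos": TCP position; "tcp_rot": TCP orientation; "ft_force": force on the tool from outside, world axes, zero at the start; "moment": the same for the moment, N m; "opening": opening from 0.0 (shut) to 1.0 (fully open).
Only numpy, scipy, OpenCV 4.12 (cv2) and the standard library are available. Lean on these libraries where they do the work, as an engineer would, in place of code of your own. Each camera call takes 0.05 s, during which the arm holds its last target. There are 200 camera calls.

### The job

The spring clip round the hall lamp switch's conduit has come open. Take the pliers from their wooden rest, squeeze the clip's two ears together between the jaws until the press stud snaps and stays shut (do not push the ears with the gripper itself), then lay the pliers flat back on the rest, as they lay before, and let go. Leave the other things on the shelf where they are.

Things in the scene. Friction and masses are not known exactly. Their poses are not given: they have to be found in the camera images.
- pliers_grip (a point): Grip point of small pliers (steel jaws, black rubber handles, 170 mm long) lying flat: midway between the handles, half-way up their 20 mm height, 60 mm behind the pivot. x runs from handles to jaws, y across, z up. Open, they measure 68 mm over the outsides here (76 mm at the rear ends). Squeezing here in y closes both jaws alike; a jaw tip moves as far as a handle does.
- pliers_pivot (a point): Centre of the same pliers' pivot bolt, half-way up the 20 mm thickness, axes as for the grip point. It lies 60 mm ahead of the grip point and 10 mm above the underside.
- pliers_jaws (a point): Midpoint between the pliers' jaw tips, 60 mm ahead of the pivot, half-way up, axes as for the grip point. Each tip is a flat pad 20 mm long (50 to 70 mm ahead of the pivot), 7 mm thick, 20 mm high. Fully open the pads stand about 42 mm apart; with the handles squeezed to 60 mm about 34 mm.
- rest: Fixed plain wooden block 18 mm high for the pliers. Origin on the shelf below the pliers' pivot. Its wide part (66 mm) reaches from 30 mm behind to 75 mm ahead (+x) of it, under the jaws; a tongue 22 mm wide runs on to 85 mm behind it, under the pliers' spine. The handles hang free on both sides of the tongue. The pliers start along its x axis (within 3 degrees).
- rest_seat (a point): Point on the rest's top face, 18 mm above the shelf, below the pliers' pivot at the start; x along the block towards its front end.
- clip_stud (a point): Middle of the open spring clip on the lamp's conduit: midway between its two upright steel ears at press-stud height, 54 mm above the shelf. x along the conduit towards the switch, y across (squeezing direction). Ears: plates 18 mm wide along x, 3 mm thick, from 26 to 70 mm above the shelf; at stud height the pair measures 24 mm over its outsides when open (29 mm at the top), 12 mm when shut.
- ear_a (a joint): Angle of the clip's +y ear, hinged 14 mm above the shelf: 0 fully open (leaning outwards), 0.15 rad snapped shut (upright). Both ears move together, equally about the middle. They resist with up to about 7 N each, and past about 0.10 rad snap shut by themselves and stay.
- ear_b (a joint): Angle of the clip's -y ear, coupled to the other: 0 fully open, 0.15 rad snapped shut.
- stopper_mid (a point): Bystander: middle of a green glass bottle stopper, 52 mm wide, 58 mm high, standing on the shelf, 29 mm up.
- button_box_mid (a point): Bystander: middle of a carved bone button box 79 x 99 x 50 mm (x, y, z), 23 mm above the shelf.
- keyring_mid (a point): Bystander: middle of a flat pewter keyring, 40 mm across, 6 mm high.
- snuffer_mid (a point): Bystander: middle of a brass candle snuffer lying on the shelf, about 200 mm long along x, 35 mm high at its cone, 6 mm above the shelf.
- half_a (a joint): Closing angle of one half of the pliers (the other follows): 0 fully open, 0.25 rad with handles 38 mm wide at the grip point and jaw pads parallel 12 mm apart, 0.31 rad fully closed. A built-in spring opens them: it pushes each handle out with about 9 N (open) to 12 N (closed), so handles squeezed to 60 mm are held firmly by the spring alone.
- pliers: The pliers as a whole, origin under the pivot at their underside. 20 mm thick; handles from 29 to 99 mm behind the pivot, each beside a fixed steel spine 10 mm wide on the centre line (to 100 mm behind the pivot) that houses the spring. About 95 g, centre of mass at the grip point, 60 mm behind the pivot. x towards the jaws, z up.
- clip_foot (a point): Foot of the same clip on the shelf. Its copper conduit (16 mm thick, top 23 mm above the shelf) lies along x, from a flange 50 mm behind the clip to the square black bakelite rocker switch of the hall lamp, a box 75 x 72 x 34 mm that begins 73 mm ahead. A like clip beside it, on the conduit of the round bell push, is already shut.
- bell_clip (a point): The neighbouring clip, already shut (leave it): middle of its ears at stud height, 54 mm above the shelf, x along its conduit towards the round black bell push (72 mm across, 37 mm high, centre 108 mm ahead). Same shape and height as the lamp's clip.
There are look-alikes about, which are no part of the job. Of the things that look like the pliers, the largest one is meant.

How it is judged:
By the outcome, as a careful person would: the job done as asked, in the order asked, and still so for the second after the job is handed in, with the robot touching nothing.
It also fails if it takes over 48 s, if anything falls off the work surface, if the arm or the gripper's body presses on something with over 40 N, if the wrist force passes 120 N, or if a joint passes its speed limit or range.

## Working session

There is one attempt and no reset: what is moved stays moved. The work goes in short steps, Python scripts to look and compute and a tool call to move; the robot and the scene stay as the last step left them, time stands still between calls to the robot, and variables do not carry over. Pictures are saved under pics/ and viewed, about 8 in all and at most 12, crops included, and the job is handed in when it is done.

Besides the shell and the picture viewer there is one more tool, called after "Emit:" as name([rows], argument=value, ...), one row to a line, values as JSON. servo_tool: Moves the arm, as the interface text tells. Its arguments: {"type":"object","properties":{"plan":{"type":"array","items":{"type":"array","items":{"type":"number"}}}},"required":["plan"]}

```bash
mkdir -p pics; cat > h.py <<'E'
import numpy as np,cv2
from cell import env
def cam(n,f=None):
    c=env.read_camera(n)
    if f: cv2.imwrite('pics/'+f,c['img'])
    return c
def ray(c,u,v,z):
    K,R,t=(np.array(c[k],float) for k in('intrinsics','R','t'))
    d=R.T@np.linalg.inv(K)@[u,v,1]; o=-R.T@t
    return o+d*(z-o[2])/d[2]
def proj(c,X):
    K,R,t=(np.array(c[k],float) for k in('intrinsics','R','t'))
    p=K@(R@np.array(X,float)+t); return p[:2]/p[2]
E
python3 - <<'E'
from h import *
import pickle
print(env.state())
for n in('top','scene'):
    c=cam(n,n+'0.png'); pickle.dump(c,open(n+'0.pkl','wb'))
    print(n,c['intrinsics'],c['R'],c['t'])
E
```

```text
{'t': 0.0, 'joints': array([-1.27260273e+00,  4.91570978e-01,  1.55944100e+00, -3.07063292e-06,
        1.09169033e+00, -1.05600995e-01]), 'qvel': array([ 0.00102086, -0.00130626,  0.00052762,  0.00174523, -0.00066161,
       -0.001183  ]), 'tau': array([ 5.62213809e-04, -6.12648082e+01, -2.58185667e+01,  6.92627463e-02,
        4.82147781e-02, -1.39073031e-04]), 'eef_pos': array([ 245.51870224, -574.49911918,  214.05756365]), 'tcp_rot': array([-3.14048889e+00, -1.14254655e-04,  4.03795949e-01]), 'ft_force': array([-0.1738618 , -0.73482736,  0.06420825]), 'moment': array([-0.02698781,  0.02027811,  0.01170416]), 'opening': 1.001658900915185}
top [[466.96017255   0.         323.82179875]
 [  0.         466.96017255 200.89344866]
 [  0.           0.           1.        ]] [[-0.00606799 -0.99996829  0.00515656]
 [-0.99526873  0.00553926 -0.09700239]
 [ 0.09697075 -0.00572078 -0.99527079]] [ -10.53163783  559.92419236 1372.71756764]
scene [[417.63772193   0.         320.92464798]
 [  0.         417.63772193 201.71579877]
 [  0.           0.           1.        ]] [[-0.89575321  0.44447833  0.00807431]
 [ 0.34093653  0.69851548 -0.6291569 ]
 [-0.28528664 -0.56081649 -0.77723638]] [ 535.9292021  -140.86498733 1231.00891677]
```

View pics/top0.png

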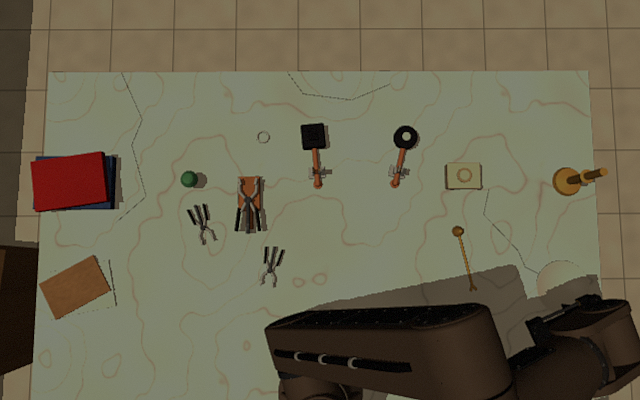

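View pics/scene0.png

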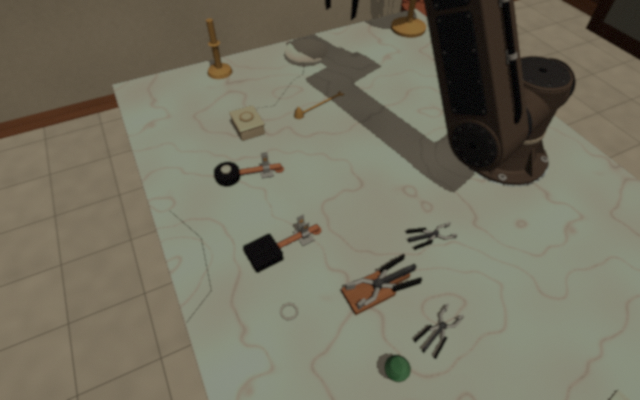

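The top view shows the pliers on the orange rest at about (248,205), jaws pointing up (+x), handles down. The lamp clip is at (318,172), the bell clip at (398,172), and two smaller look-alike pliers are at (203,225) and (272,265).

```bash
python3 - <<'E'
from h import *
import pickle
c=pickle.load(open('top0.pkl','rb'))
for n,u,v,z in[('pivot',249,197,38),('handles',248,222,28),('clip',319,174,54),('clipfoot',318,172,14),('conduit end',318,187,15),('switch',314,137,34),('bellclip',398,172,54),('stopper',190,179,29)]:
    print(n,ray(c,u,v,z).round())
r=cam('wrist','w0.png'); s=env.state()
from scipy.spatial.transform import Rotation as Ro
T=Ro.from_euler('xyz',s['tcp_rot']).as_matrix()
o=-r['R'].T@r['t']; print('cam in tool',T.T@(o-s['eef_pos']), '\n',T.T@r['R'].T, r['intrinsics'][0])
E
```

```text
pivot [572. 209.  38.]
handles [498. 213.  28.]
clip [637.   0.  54.]
clipfoot [650.   3.  14.]
conduit end [603.   4.  15.]
switch [753.  15.  34.]
bellclip [ 642. -234.   54.]
stopper [628. 388.  29.]
cam in tool [  78.52804324   -0.31217619 -169.94280593] 
 [[-6.64198593e-04 -9.60925845e-01 -2.76805127e-01]
 [ 9.99999738e-01 -7.18242860e-04  9.38555903e-05]
 [-2.89001568e-04 -2.76804992e-01  9.60926070e-01]] [298.24509981   0.         314.53824303]
```

Emit:
servo_tool([
  [0.01, -0.03, 0, 0, 0, 5.8, 100],
  [0.01, -0.03, 0, 0, 0, 5.8, 100],
  [0.01, -0.03, 0, 0, 0, 5.8, 100],
  [0.01, -0.03, 0, 0, 0, 5.8, 100],
  [0.015, -0.038, 0, 0, 0, 0, 100],
  [0.015, -0.038, 0, 0, 0, 0, 100],
  [0.015, -0.038, 0, 0, 0, 0, 100],
  [0.015, -0.038, 0, 0, 0, 0, 100],
])

```text
t: 0.82
eef_pos: [315.3, -294.2, 211.1]
tcp_rot: [-3.139, 0.002, -0.031]
ft_force: [0.3, 0.5, -0.3]
opening: 0.999
```

Emit:
servo_tool([
  [0.015, -0.038, 0, 0, 0, 0, 100],
  [0.015, -0.038, 0, 0, 0, 0, 100],
  [0.015, -0.038, 0, 0, 0, 0, 100],
  [0.015, -0.038, 0, 0, 0, 0, 100],
  [0.015, -0.038, 0, 0, 0, 0, 100],
  [0.015, -0.038, 0, 0, 0, 0, 100],
  [0.015, -0.038, 0, 0, 0, 0, 100],
  [0.015, -0.038, 0, 0, 0, 0, 100],
])

```text
t: 1.48
eef_pos: [443.8, 13.8, 212.5]
tcp_rot: [-3.14, -0.0, -0.034]
ft_force: [0.3, -1.0, -0.6]
opening: 0.997
```

Emit:
servo_tool([
  [0.03, -0.028, 0, 0, 0, 0, 100],
  [0.03, -0.028, 0, 0, 0, 0, 100],
  [0.03, -0.028, 0, 0, 0, 0, 100],
  [0.03, -0.028, 0, 0, 0, -0.5, 100],
  [0, -0.015, 0, 0, 0, -0.5, 100],
  [0, 0, 0, 0, 0, -0.5, 100],
  [0, 0, 0, 0, 0, 0, 100],
])

```text
t: 2.07
eef_pos: [569.6, 149.5, 210.9]
tcp_rot: [-3.139, 0.001, 0.002]
ft_force: [0.7, 0.2, -0.7]
opening: 1.0
```

```bash
python3 - <<'E'
from h import *
import pickle
c=cam('wrist','w1.png'); pickle.dump(c,open('w1.pkl','wb'))
s=env.state();print(s['eef_pos'],s['tcp_rot'])
print(proj(c,[572,209,38]),proj(c,[640,2,54]))
E
```

```text
[569.20122132 149.17488037 210.91298621] [-3.13938040e+00  1.02961246e-03  1.43126975e-03]
[264.61425313 181.57533588] [454.58637345 122.50919387]
```

View pics/w1.png

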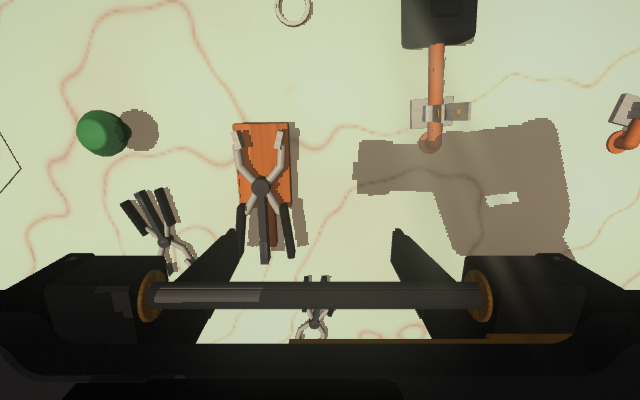

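Pivot at (261,187), spine end at (265,262), clip around (440,112). I'll zoom in on both.

```bash
python3 - <<'E'
from h import *
i=cv2.imread('pics/w1.png')
a=cv2.resize(i[110:275,220:310],None,fx=3.6,fy=3.6,interpolation=cv2.INTER_CUBIC)
b=cv2.resize(i[40:160,395:485],None,fx=4.95,fy=4.95,interpolation=cv2.INTER_CUBIC)
h=594;b=b[:h];b=cv2.copyMakeBorder(b,0,h-b.shape[0],0,0,0)
m=np.hstack([a[:h],b]);m=m[:,:800];cv2.imwrite('pics/z1.png',m);print(m.shape,a.shape,b.shape)
E
```

```text
(594, 770, 3) (594, 324, 3) (594, 446, 3)
```

View pics/z1.png

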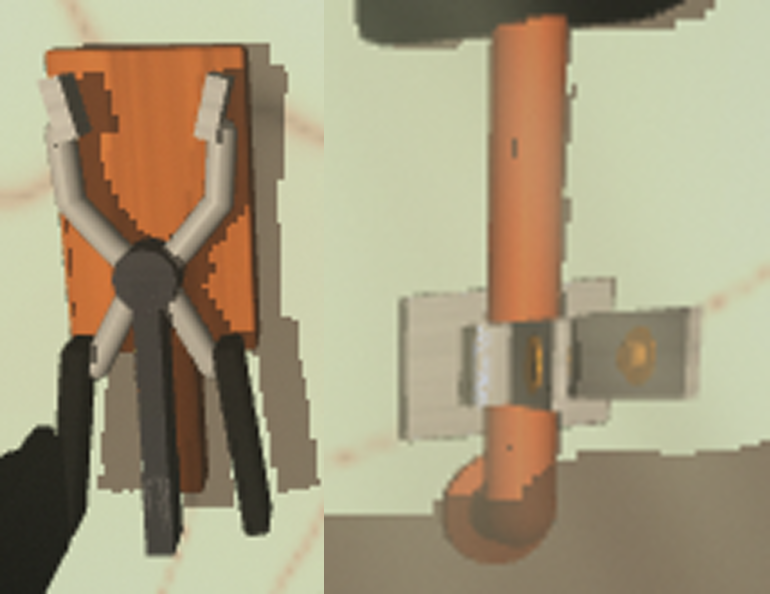

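```bash
python3 - <<'E'
from h import *
import pickle
c=pickle.load(open('w1.pkl','rb'))
A=lambda x,y:(220+x/3.6-.5*0,110+y/3.6)
B=lambda x,y:(395+(x-324)/4.95,40+y/4.95)
def P(n,f,x,y,z): print(n,ray(c,*f(x,y),z).round(1))
P('bolt',A,148,278,40);P('spine end',A,160,553,38);P('spine mid',A,154,430,38)
P('restFL',A,47,52,18);P('restFR',A,245,47,18);P('restBL',A,78,336,18);P('restBR',A,257,347,18)
P('jawL',A,50,108,38);P('jawR',A,212,106,38)
P('hL end outer',A,66,515,38);P('hR end outer',A,270,530,38);P('hL fr outer',A,63,340,38);P('hR fr out',A,245,336,38)
P('earR top',B,692,310,70);P('earR top',B,692,398,70)
P('earL b',B,465,330,26);P('earL t',B,551,330,70);P('earLt0',B,512,330,70);P('earL',B,512,405,70)
P('conduit near sw',B,528,30,23);P('conduit rear',B,520,430,23);P('foot',B,400,300,2);P('foot',B,405,438,2);P('foot',B,612,420,2)
E
```

```text
bolt [565.7 213.1  40. ]
spine end [465.1 214.   38. ]
spine mid [511.7 214.   38. ]
restFL [636.4 246.7  18. ]
restFR [638.1 181.7  18. ]
restBL [539.2 242.9  18. ]
restBR [535.3 179.8  18. ]
jawL [620.  241.6  38. ]
jawR [620.7 190.7  38. ]
hL end outer [479.7 246.3  38. ]
hR end outer [474.1 174.9  38. ]
hL fr outer [543.8 242.9  38. ]
hR fr out [545.4 182.   38. ]
earR top [659.5  -2.9  70. ]
earR top [642.5  -5.3  70. ]
earL b [656.6  26.9  26. ]
earL t [655.6  24.9  70. ]
earLt0 [655.6  32.7  70. ]
earL [641.   31.1  70. ]
conduit near sw [719.5  18.5  23. ]
conduit rear [634.3  10.6  23. ]
foot [664.1  35.1   2. ]
foot [631.5  30.9   2. ]
foot [635.9 -20.1   2. ]
```

Emit:
servo_tool([
  [-0.03, -0.03, 0.02, 0, 0, -0.8, 100],
  [-0.033, -0.033, 0.02, 0, 0, 0, 100],
  [0, 0, 0.03, 0, 0, 0, 100],
  [0, 0, 0, 0, 0, 0, 100],
])

```text
t: 2.45
eef_pos: [509.9, 202.1, 145.1]
tcp_rot: [-3.14, -0.003, 0.009]
ft_force: [-0.1, -0.5, -1.3]
opening: 0.996
```

```bash
python3 - <<'E'
from h import *
import pickle
c=cam('wrist','w2.png'); pickle.dump(c,open('w2.pkl','wb'))
s=env.state();print(s['eef_pos'],s['tcp_rot'],proj(c,[565.7,213,40]))
i=c['img'][0:330,130:530];cv2.imwrite('pics/z2.png',cv2.resize(i,None,fx=1.8,fy=1.8,interpolation=cv2.INTER_CUBIC))
E
```

```text
[510.90151642 202.35331458 147.71899124] [-3.13869993 -0.00502916  0.008672  ] [303.77342067 140.58388565]
```

View pics/z2.png

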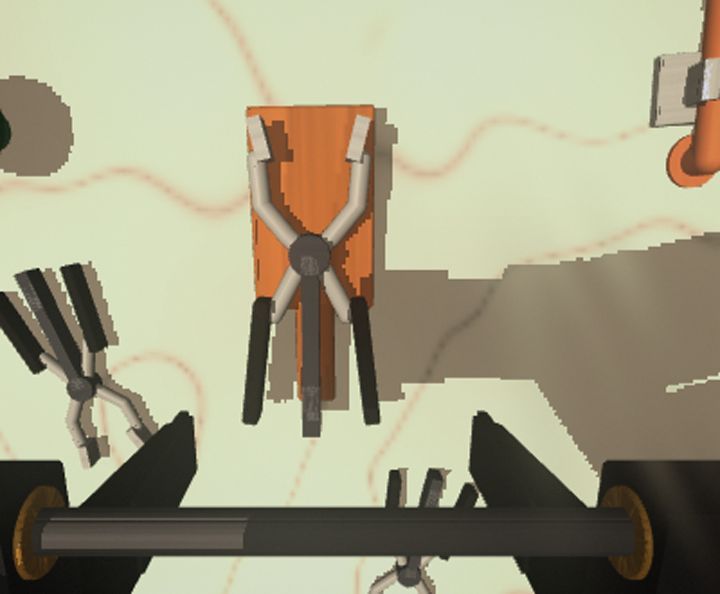

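Pivot is at px (301.7,141.1), spine end at (303,241.5). The small look-alike's jaw is at about (212,240), near the left finger, so I'm checking the clearance.

```bash
python3 - <<'E'
from h import *
import pickle
c=pickle.load(open('w2.pkl','rb'))
A=lambda x,y:(130+x/1.8,y/1.8)
def P(n,x,y,z): print(n,ray(c,*A(x,y),z).round(1))
P('bolt',309,254,40);P('spine end',312,436,38);P('hL out end',244,423,38);P('hR out end',380,423,38)
P('hLfr',254,300,38);P('hRfr',367,300,38);P('padL in',269,158,38);P('padR in',349,158,38)
P('padL f',250,117,38);P('padR f',369,117,38)
P('rFL',247,106,18);P('rFR',373,106,18);P('rBR',373,306,18)
P('small jaw',155,440,10);P('small jaw2',95,465,10);P('sm pivot',82,388,10)
E
```

```text
bolt [565.2 214.9  40. ]
spine end [464.8 213.7  38. ]
hL out end [472.3 251.5  38. ]
hR out end [473.  175.9  38. ]
hLfr [541.2 243.7  38. ]
hRfr [541.8 184.9  38. ]
padL in [610.7 234.3  38. ]
padR in [611.  195.4  38. ]
padL f [629.  242.9  38. ]
padR f [629.4 186.2  38. ]
rFL [637.1 247.1  18. ]
rFR [637.6 183.2  18. ]
rBR [535.1 180.2  18. ]
small jaw [448.8 311.8  10. ]
small jaw2 [431.4 350.8  10. ]
sm pivot [482.3 352.9  10. ]
```

Emit:
servo_tool([
  [-0.003, -0.006, 0.02, 0, 0, -0.2, 100],
  [-0.003, -0.006, 0.03, 0, 0, 0, 100],
  [0, 0, 0.03, 0, 0, 0, 100],
  [0, 0, 0.03, 0, 0, 0, 100],
  [0, 0, 0.015, 0, 0, 0, 100],
  [0, 0, 0, 0, 0, 0, 100],
  [0, 0, 0, 0, 0, 0, 100],
])

```text
t: 3.08
eef_pos: [516.1, 209.0, 31.3]
tcp_rot: [-3.135, -0.022, 0.002]
ft_force: [-0.0, 0.1, 0.3]
opening: 1.002
```

Emit:
servo_tool([
  [-0.01, -0.005, 0.0, -0.4, -1.2, -0.6, 100],
  [0, 0, 0.01, 0, 0, 0, 100],
  [0, 0, 0, 0, 0, 0, 100],
  [0, 0, 0, 0, 0, 0, 100],
])

```text
t: 3.42
eef_pos: [508.5, 213.6, 26.0]
tcp_rot: [-3.141, -0.006, 0.011]
ft_force: [0.4, 0.1, 0.2]
opening: 0.999
```

Emit:
servo_tool([
  [-0.003, 0, 0.012, 0, -0.3, 0, 100],
  [-0.002, 0, 0.01, 0, -0.2, 0, 100],
  [0, 0, 0.005, 0, 0, 0, 100],
  [0, 0, 0, 0, 0, 0, 100],
])

```text
t: 3.75
eef_pos: [504.2, 214.1, 0.2]
tcp_rot: [-3.14, -0.001, 0.012]
ft_force: [-3.2, -2.4, 20.7]
opening: 1.004
```

Emit:
servo_tool([
  [0, 0, -0.009, 0, 0, 0, 100],
  [0, 0, 0, 0, 0, 0, 100],
  [0, 0, 0, 0, 0, 0, 100],
  [0, 0, 0, 0, 0, 0, 100],
])

```text
t: 4.08
eef_pos: [503.5, 214.0, 7.6]
tcp_rot: [-3.14, 0.0, 0.012]
ft_force: [0.5, 0.1, -0.4]
opening: 0.997
```

Emit:
servo_tool([
  [0.001, 0, -0.0015, 0, 0, 0, 75],
  [0, 0, 0, 0, 0, 0, 66],
  [0, 0, 0, 0, 0, 0, 66],
  [0, 0, 0, 0, 0, 0, 66],
  [0, 0, 0, 0, 0, 0, 66],
  [0, 0, 0, 0, 0, 0, 66],
  [0, 0, 0, 0, 0, 0, 66],
  [0, 0, 0, 0, 0, 0, 66],
])

```text
t: 4.75
eef_pos: [503.6, 213.9, 7.6]
tcp_rot: [-3.141, 0.003, 0.012]
ft_force: [-0.2, -0.9, 0.5]
opening: 0.66
```

Emit:
servo_tool([
  [0, 0, -0.01, 0, 0, 0, 66],
  [0, 0, -0.015, 0, 0, 0, 66],
  [0, 0, -0.025, 0, 0, 0, 66],
  [0, 0, -0.02, 0, 0, 0, 66],
  [0, 0, 0, 0, 0, 0, 66],
  [0, 0, 0, 0, 0, 0, 66],
])

```text
t: 5.25
eef_pos: [503.6, 213.5, 81.9]
tcp_rot: [-3.141, 0.004, 0.012]
ft_force: [0.1, 0.7, -0.4]
opening: 0.662
```

```bash
python3 - <<'E'
from h import *
import pickle
c=cam('wrist','w3.png'); pickle.dump(c,open('w3.pkl','wb'))
s=env.state();print(s['eef_pos'],s['tcp_rot'],s['opening'])
E
```

```text
[503.7276361  213.57545607  81.77982099] [-3.14143054  0.00441581  0.01202456] 0.6620607823811205
```

View pics/w3.png

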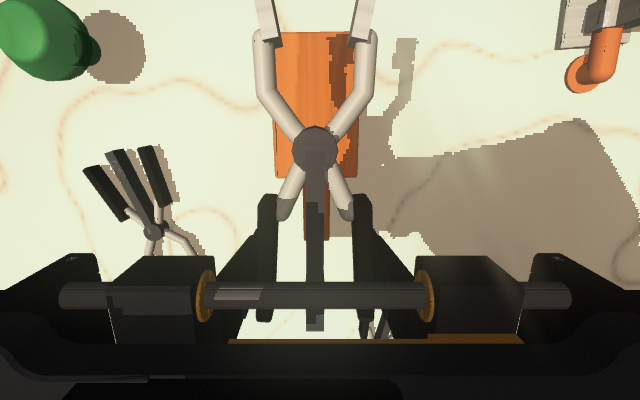

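Emit:
servo_tool([
  [0, 0, -0.03, 0, 0, 0, 66],
  [-0.004, 0.02, -0.03, 0, 0, 0, 66],
  [-0.006, 0.035, -0.03, 0, 0, 0, 66],
  [-0.006, 0.038, -0.02, 0, 0, 0, 66],
  [-0.006, 0.038, 0, 0, 0, 0, 66],
  [-0.006, 0.038, 0, 0, 0, -2, 66],
  [-0.004, 0.025, 0, 0, 0, -2, 66],
  [0, 0, 0, 0, 0, -1.6, 66],
])

```text
t: 5.97
eef_pos: [473.1, 15.9, 187.2]
tcp_rot: [3.14, 0.014, 0.118]
ft_force: [-0.2, 0.6, -1.3]
opening: 0.659
```

Emit:
servo_tool([
  [0, 0, 0, 0, 0, 0, 66],
  [0, 0, 0, 0, 0, 0, 66],
])

```text
t: 6.13
eef_pos: [472.5, 14.3, 185.8]
tcp_rot: [3.141, 0.016, 0.115]
ft_force: [-0.5, 0.8, -0.6]
opening: 0.662
```

```bash
python3 - <<'E'
from h import *
import pickle
c=cam('wrist','w4.png'); pickle.dump(c,open('w4.pkl','wb'))
s=env.state();print(s['eef_pos'],s['tcp_rot'],s['opening'])
u=proj(c,[650,11,54]);print(u)
i=c['img'][0:200,220:420];z=cv2.resize(i,None,fx=3,fy=3,interpolation=cv2.INTER_CUBIC)
cv2.imwrite('pics/z4.png',z)
E
```

```text
[472.51626749  14.61072846 185.78275369] [3.1405839  0.01604677 0.11580752] 0.6626691511493769
[341.79795025  -4.42918911]
```

View pics/z4.png

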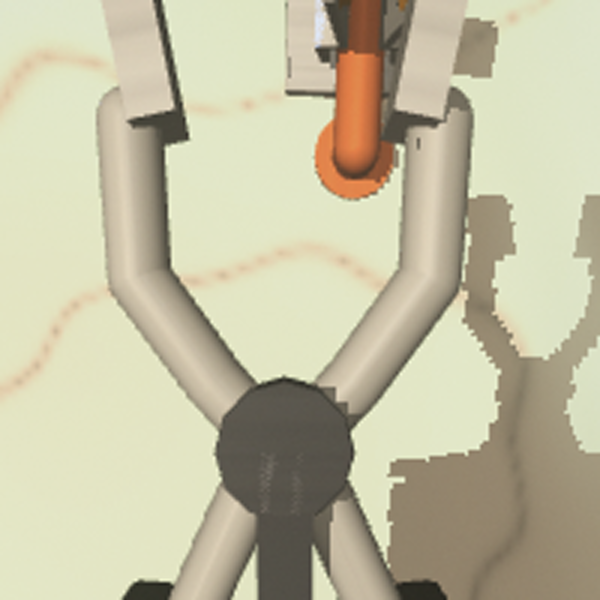

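The clip is at the top edge of this frame, with the conduit at px (339,40) and the pliers held straight. I'll raise and centre the tool to see the clip between the jaws.

Emit:
servo_tool([
  [0, 0.012, -0.03, 0, -0.9, 0, 66],
  [0, 0.012, -0.03, 0, 0, 0, 66],
  [0, 0, -0.02, 0, 0, 0, 66],
  [0, 0, 0, 0, 0, 0, 66],
  [0, 0, 0, 0, 0, 0, 66],
])

```text
t: 6.6
eef_pos: [477.2, -5.9, 265.6]
tcp_rot: [-3.141, 0.04, 0.118]
ft_force: [-0.9, -0.5, -1.7]
opening: 0.658
```

```bash
python3 - <<'E'
from h import *
import pickle
c=cam('wrist','w5.png'); pickle.dump(c,open('w5.pkl','wb'))
s=env.state();print(s['eef_pos'],s['tcp_rot'],s['opening'])
print(proj(c,[650,11,54]))
i=c['img'][0:100,265:385];z=cv2.resize(i,None,fx=6,fy=6,interpolation=cv2.INTER_CUBIC)
cv2.imwrite('pics/z5.png',z)
t=cam('top'); pickle.dump(t,open('t5.pkl','wb'))
E
```

```text
[477.23394806  -5.77069743 265.45231752] [-3.14073575  0.03955765  0.11796803] 0.661343139874023
[318.1025992   17.71008561]
```

View pics/z5.png

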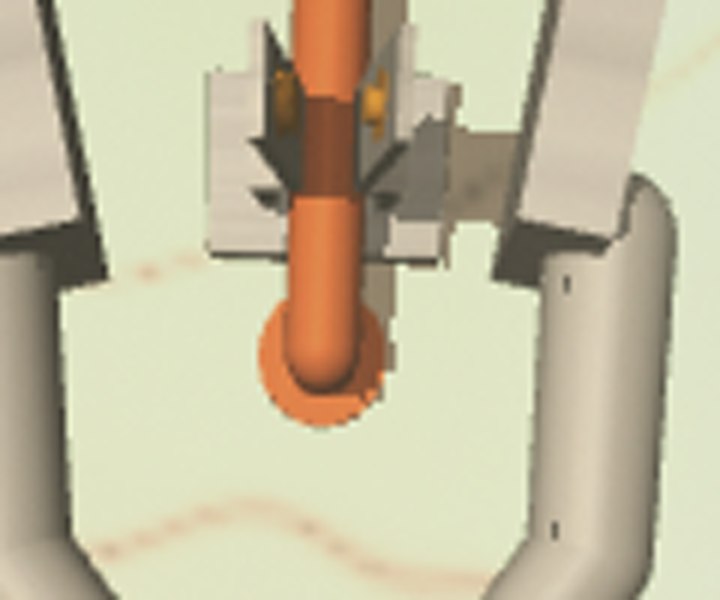

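The clip is seen square on between the jaws: rear ear tops at zoom (250,140) and (408,140), front at (255,22) and (413,22), studs at (285,100) and (375,105).

```bash
python3 - <<'E'
from h import *
import pickle
c=pickle.load(open('w5.pkl','rb'))
A=lambda x,y:(265+x/6,y/6)
def P(n,x,y,z): p=ray(c,*A(x,y),z);print(n,p.round(1));return p
a=P('LR',250,140,70);b=P('RR',408,140,70);d=P('LF',254,22,70);e=P('RF',413,24,70)
m=(a+b)/2;f=(d+e)/2;print('mid',(m+f)/2,'yaw',np.arctan2(*(f-m)[[1,0]]))
a=P('studL',292,100,54);b=P('studR',370,105,54);print((a+b)/2)
a=P('condR',325,370,23);b=P('condF',331,0,23);print(np.arctan2(*(b-a)[[1,0]]))
P('flange',322,360,2)
P('footL',207,250,2);P('footLf',207,72,2);P('footR',440,260,2)
# pliers bolt relation
from scipy.spatial.transform import Rotation as Ro
w=pickle.load(open('w3.pkl','rb'));p=ray(w,315,149,81.8-7.6+40);T=Ro.from_euler('xyz',[-3.1414,.0044,.012])
print('pivot in tool',T.inv().apply(p-[503.7,213.6,81.8]))
# bystander bell clip from w1 skip
E
```

```text
LR [639.6  22.2  70. ]
RR [642.9  -5.7  70. ]
LF [657.8  23.5  70. ]
RF [660.7  -4.2  70. ]
mid [650.24821737   8.95294021  70.        ] yaw 0.07884919390017384
studL [650.4  16.   54. ]
studR [651.3   1.6  54. ]
[650.87220888   8.79487169  54.        ]
condR [609.5   4.4  23. ]
condF [675.7  11.3  23. ]
0.10417249560127485
flange [613.9   5.3   2. ]
footL [632.4  32.5   2. ]
footLf [665.6  35.9   2. ]
footR [636.4 -17.6   2. ]
pivot in tool [ 6.32063826e+01 -1.11686431e-02 -3.26784220e+01]
```

Emit:
servo_tool([
  [-0.004, 0.002, 0.02, 0, 1.2, 0.4, 66],
  [-0.004, 0.002, 0.035, 0, 1.1, 0.3, 66],
  [0, 0, 0.04, 0, 0, 0, 66],
  [0, 0, 0.04, 0, 0, 0, 66],
  [0, 0, 0.03, 0, 0, 0, 66],
  [0, 0, 0.01, 0, 0, 0, 66],
  [0, 0, 0, 0, 0, 0, 66],
  [0, 0, 0, 0, 0, 0, 66],
])

```text
t: 7.37
eef_pos: [463.2, -6.6, 76.9]
tcp_rot: [-3.138, 0.007, 0.109]
ft_force: [-0.4, 0.0, -0.6]
opening: 0.664
```

Emit:
servo_tool([
  [0.006, 0.004, 0.015, -0.2, 0.4, 0.2, 66],
  [0, 0, 0.02, 0, 0, 0, 66],
  [0, 0, 0.008, 0, 0, 0, 66],
  [0, 0, 0, 0, 0, 0, 66],
  [0, 0, 0, 0, 0, 0, 66],
  [0, 0, 0, 0, 0, 0, 66],
])

```text
t: 7.87
eef_pos: [471.2, -9.1, 36.0]
tcp_rot: [3.14, -0.004, 0.107]
ft_force: [0.3, -0.2, -0.8]
opening: 0.663
```

Emit:
servo_tool([
  [0.003, 0.001, 0.0022, 0.1, -0.2, 0.1, 66],
  [0.012, 0, 0, 0, 0, 0, 66],
  [0.015, 0, 0, 0, 0, 0, 66],
  [0, 0, 0, 0, 0, 0, 66],
  [0, 0, 0, 0, 0, 0, 66],
  [0, 0, 0, 0, 0, 0, 66],
])

```text
t: 8.37
eef_pos: [503.7, -7.1, 38.0]
tcp_rot: [3.141, -0.006, 0.105]
ft_force: [-1.0, 0.3, -1.8]
opening: 0.659
```

```bash
python3 - <<'E'
from h import *
import pickle
s=env.state();print(s['eef_pos'],s['tcp_rot'],s['ft_force'])
ims=[]
for n,X,w in(('top',[640,8,54],45),('scene',[640,8,54],45)):
    c=cam(n); u,v=proj(c,X).astype(int); ims.append(cv2.resize(c['img'][max(v-w,0):v+w,u-w:u+w],(400,400),interpolation=cv2.INTER_CUBIC))
cv2.imwrite('pics/z6.png',np.hstack(ims))
E
```

```text
[503.7467141   -7.07864335  37.95397158] [ 3.14090509 -0.0057856   0.10471419] [-1.030967    0.28257552 -1.84881959]
```

View pics/z6.png

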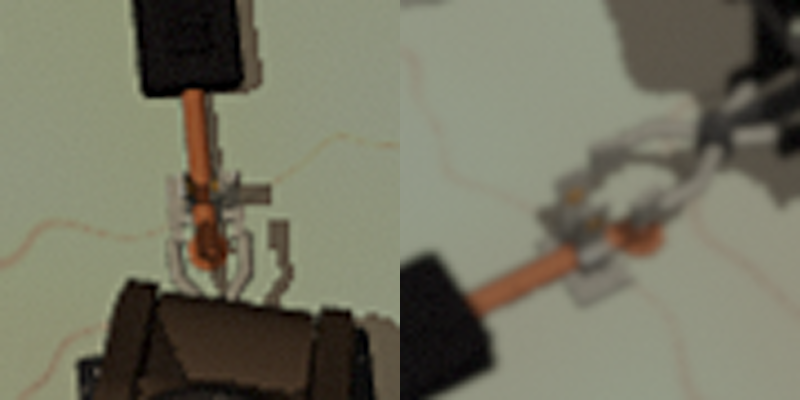

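The jaws straddle the clip and are aligned in both views, with no contact force. Going on in.

Emit:
servo_tool([
  [0.004, -0.0006, 0.0035, 0, -0.35, 0, 66],
  [0.01, 0, 0, 0, 0, 0, 66],
  [0.01, 0, 0, 0, 0, 0, 66],
  [0, 0, 0, 0, 0, 0, 66],
  [0, 0, 0, 0, 0, 0, 66],
  [0, 0, 0, 0, 0, 0, 66],
])

```text
t: 8.97
eef_pos: [529.1, -3.7, 33.8]
tcp_rot: [3.141, 0.002, 0.104]
ft_force: [-0.0, -0.3, -1.7]
opening: 0.658
```

Exactly at target; squeezing now.

Emit:
servo_tool([
  [0, 0, 0, 0, 0, 0, 60],
  [0, 0, 0, 0, 0, 0, 55],
  [0, 0, 0, 0, 0, 0, 50],
  [0, 0, 0, 0, 0, 0, 45],
  [0, 0, 0, 0, 0, 0, 41],
  [0, 0, 0, 0, 0, 0, 39],
  [0, 0, 0, 0, 0, 0, 39],
  [0, 0, 0, 0, 0, 0, 39],
])

```text
t: 9.63
eef_pos: [524.8, -3.6, 33.1]
tcp_rot: [-3.14, 0.01, 0.104]
ft_force: [-1.3, -0.2, -1.1]
opening: 0.394
```

Emit:
servo_tool([
  [0, 0, 0, 0, 0, 0, 39],
  [0, 0, 0, 0, 0, 0, 39],
  [0, 0, 0, 0, 0, 0, 39],
])

```text
t: 9.88
eef_pos: [524.7, -3.6, 33.1]
tcp_rot: [-3.14, 0.01, 0.103]
ft_force: [-1.3, -0.1, -0.6]
opening: 0.391
```

Emit:
servo_tool([
  [0, 0, 0, 0, 0, 0, 45],
  [0, 0, 0, 0, 0, 0, 52],
  [0, 0, 0, 0, 0, 0, 59],
  [0, 0, 0, 0, 0, 0, 66],
  [0, 0, 0, 0, 0, 0, 66],
  [0, 0, 0, 0, 0, 0, 66],
  [0, 0, 0, 0, 0, 0, 66],
])

```text
t: 10.47
eef_pos: [526.1, -3.6, 33.5]
tcp_rot: [-3.141, 0.007, 0.104]
ft_force: [0.3, -0.2, -0.7]
opening: 0.66
```

Emit:
servo_tool([
  [-0.01, 0, 0, 0, 0, 0, 66],
  [-0.02, 0, 0, 0, 0, 0, 66],
  [-0.025, 0, 0, 0, 0, 0, 66],
  [0, 0, -0.02, 0, 0, 0, 66],
  [0, 0, -0.035, 0, 0.3, 0, 66],
  [0, 0, -0.035, 0, 0.3, 0, 66],
  [0, 0, -0.035, 0, 0, 0, 66],
  [0, 0, -0.03, 0, 0, 0, 66],
])

```text
t: 11.13
eef_pos: [460.5, -9.2, 188.1]
tcp_rot: [-3.137, 0.012, 0.104]
ft_force: [0.6, -0.1, -0.8]
opening: 0.657
```

Emit:
servo_tool([
  [0, 0, -0.035, 0, 0, 0, 66],
  [0, 0, -0.02, 0, 0, 0, 66],
  [0, 0, 0, 0, 0, 0, 66],
  [0, 0, 0, 0, 0, 0, 66],
])

```text
t: 11.47
eef_pos: [459.2, -9.5, 251.3]
tcp_rot: [-3.139, 0.003, 0.104]
ft_force: [-0.2, 0.4, -1.2]
opening: 0.66
```

```bash
python3 - <<'E'
from h import *
import pickle
c=cam('wrist','w7.png'); pickle.dump(c,open('w7.pkl','wb'))
s=env.state();print(s['eef_pos'],s['tcp_rot'],s['opening'],s['t'])
i=c['img'][0:200,200:440]
cv2.imwrite('pics/z7.png',cv2.resize(i,None,fx=3,fy=3,interpolation=cv2.INTER_CUBIC))
E
```

```text
[459.14782728  -9.49617818 250.99371313] [-3.13905524  0.00354946  0.10437665] 0.659112009611401 11.5167
```

View pics/z7.png

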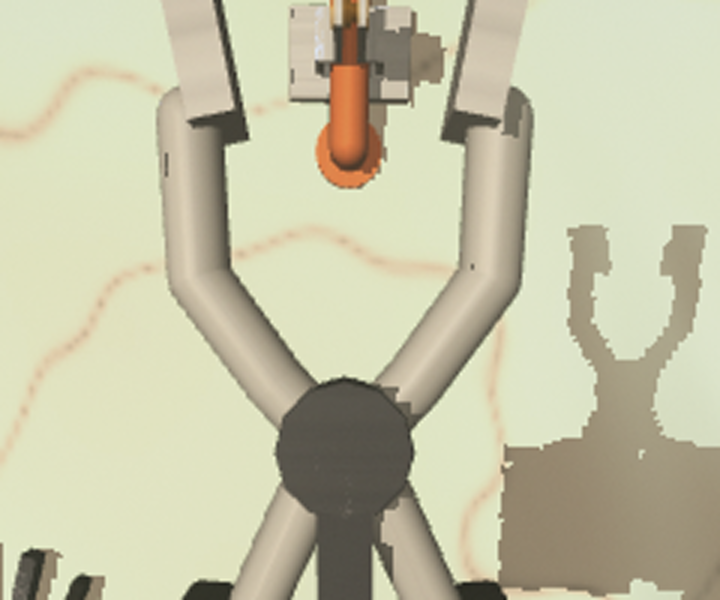

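The ears are now narrow and upright (about 14 px wide against 26 before), and the bolt is at the same pixel (315,149) as after the lift, so nothing slipped. Returning to the rest.

Emit:
servo_tool([
  [0.005, -0.015, 0, 0, 0, 1.8, 66],
  [0.005, -0.03, 0, 0, 0, 1.8, 66],
  [0.01, -0.037, 0, 0, 0, 1.7, 66],
  [0.01, -0.038, 0, 0, 0, 0, 66],
  [0.01, -0.038, 0, 0, 0, 0, 66],
  [0, -0.038, 0.01, 0, 0, 0, 66],
  [0, -0.02, 0.02, 0, 0, 0, 66],
  [0, 0, 0.02, 0, 0, 0, 66],
])

```text
t: 12.18
eef_pos: [489.7, 215.8, 188.8]
tcp_rot: [-3.141, 0.016, 0.001]
ft_force: [0.2, -0.0, -1.4]
opening: 0.66
```

Emit:
servo_tool([
  [0, 0, 0.03, 0, 0, 0, 66],
  [0, 0, 0.02, 0, 0, 0, 66],
  [0, 0, 0, 0, 0, 0, 66],
  [0, 0, 0, 0, 0, 0, 66],
  [0, 0, 0, 0, 0, 0, 66],
])

```text
t: 12.6
eef_pos: [482.4, 216.5, 126.0]
tcp_rot: [3.137, 0.034, 0.005]
ft_force: [-0.1, -0.3, -0.6]
opening: 0.663
```

Emit:
servo_tool([
  [0.01, 0.0025, 0, 0.2, 1.7, -0.4, 66],
  [0.01, 0, 0.02, 0, 0, 0, 66],
  [0, 0, 0.03, 0, 0, 0, 66],
  [0, 0, 0.015, 0, 0, 0, 66],
  [0, 0, 0, 0, 0, 0, 66],
  [0, 0, 0, 0, 0, 0, 66],
  [0, 0, 0, 0, 0, 0, 66],
])

```text
t: 13.18
eef_pos: [507.4, 213.5, 66.2]
tcp_rot: [-3.139, -0.009, 0.01]
ft_force: [-1.2, 0.8, -1.1]
opening: 0.662
```

Emit:
servo_tool([
  [-0.003, 0, 0.01, -0.1, -0.6, -0.1, 66],
  [0, 0, 0.015, 0, 0, 0, 66],
  [0, 0, 0.01, 0, 0, 0, 66],
  [0, 0, 0, 0, 0, 0, 66],
  [0, 0, 0, 0, 0, 0, 66],
  [0, 0, 0, 0, 0, 0, 66],
])

```text
t: 13.68
eef_pos: [506.2, 214.2, 34.0]
tcp_rot: [-3.139, -0.004, 0.012]
ft_force: [-0.4, 0.6, -0.3]
opening: 0.664
```

Emit:
servo_tool([
  [-0.002, 0, 0.008, -0.1, -0.3, 0, 66],
  [0, 0, 0.008, 0, 0, 0, 66],
  [0, 0, 0.004, 0, 0, 0, 66],
  [0, 0, 0, 0, 0, 0, 66],
  [0, 0, 0, 0, 0, 0, 66],
  [0, 0, 0, 0, 0, 0, 66],
])

```text
t: 14.18
eef_pos: [504.4, 214.4, 12.9]
tcp_rot: [-3.141, 0.001, 0.012]
ft_force: [0.2, 0.1, -0.2]
opening: 0.66
```

Emit:
servo_tool([
  [-0.0005, 0.0003, 0.003, 0, 0.1, 0, 66],
  [0, 0, 0.0015, 0, 0, 0, 66],
  [0, 0, 0, 0, 0, 0, 66],
  [0, 0, 0, 0, 0, 0, 66],
  [0, 0, 0, 0, 0, 0, 66],
])

```text
t: 14.6
eef_pos: [504.1, 214.1, 8.4]
tcp_rot: [-3.14, -0.002, 0.012]
ft_force: [0.9, 0.6, -0.1]
opening: 0.658
```

Emit:
servo_tool([
  [-0.0004, 0, 0.0012, 0, -0.1, 0, 66],
  [0, 0, 0, 0, 0, 0, 66],
  [0, 0, 0, 0, 0, 0, 66],
])

```text
t: 14.85
eef_pos: [503.9, 214.2, 7.8]
tcp_rot: [-3.14, -0.001, 0.012]
ft_force: [-0.6, 0.5, -0.2]
opening: 0.661
```

Emit:
servo_tool([
  [0, 0, 0, 0, 0, 0, 70],
  [0, 0, 0, 0, 0, 0, 76],
  [0, 0, 0, 0, 0, 0, 84],
  [0, 0, 0, 0, 0, 0, 92],
  [0, 0, 0, 0, 0, 0, 100],
  [0, 0, 0, 0, 0, 0, 100],
  [0, 0, 0, 0, 0, 0, 100],
])

```text
t: 15.43
eef_pos: [504.1, 214.2, 7.7]
tcp_rot: [-3.14, -0.001, 0.012]
ft_force: [-0.1, 0.1, -0.2]
opening: 0.987
```

Emit:
servo_tool([
  [0, 0, -0.01, 0, 0, 0, 100],
  [0, 0, -0.02, 0, 0, 0, 100],
  [0, 0, -0.03, 0, 0, 0, 100],
  [0, 0, -0.04, 0, 0, 0, 100],
  [0, 0, -0.04, 0, 0, 0, 100],
  [0, 0, -0.04, 0, 0, 0, 100],
  [0, 0, 0, 0, 0, 0, 100],
])

```text
t: 16.02
eef_pos: [502.6, 213.5, 197.6]
tcp_rot: [-3.141, 0.004, 0.012]
ft_force: [0.7, 0.3, -0.5]
opening: 1.0
```

Emit:
servo_tool([
  [0.02, 0.025, 0, 0, 0, 0, 100],
  [0.02, 0.035, 0, 0, 0, 0, 100],
  [0.02, 0.035, 0, 0, 0, 0, 100],
  [0.02, 0.03, 0, 0, 0, 0, 100],
  [0, 0, 0, 0, 0, 0, 100],
  [0, 0, 0, 0, 0, 0, 100],
  [0, 0, 0, 0, 0, 0, 100],
])

```text
t: 16.6
eef_pos: [587.2, 84.9, 206.5]
tcp_rot: [-3.14, -0.009, 0.015]
ft_force: [-0.7, 0.6, -0.4]
opening: 0.999
```

```bash
python3 - <<'E'
from h import *
import pickle
c=cam('wrist','w8.png'); pickle.dump(c,open('w8.pkl','wb'))
s=env.state();print(s['eef_pos'],s['tcp_rot'],s['opening'],s['t'],s['ft_force'])
I=c['img'];ims=[]
for X,w in(([560,214,30],75),([650,9,54],35)):
    u,v=proj(c,X).round().astype(int);y0=max(v-w,0);x0=max(u-w,0);k=400/(2*w);print(x0,y0,k)
    ims.append(cv2.resize(I[y0:y0+2*w,x0:x0+2*w],(400,400),interpolation=cv2.INTER_CUBIC))
cv2.imwrite('pics/z8.png',np.hstack(ims))
E
```

```text
[586.94108526  85.38848075 206.50812693] [-3.13961518 -0.00860637  0.01549356] 0.9976145827991867 16.65 [ 0.52535978 -0.25957467  0.41002278]
134 130 2.6666666666666665
353 97 5.714285714285714
```

View pics/z8.png

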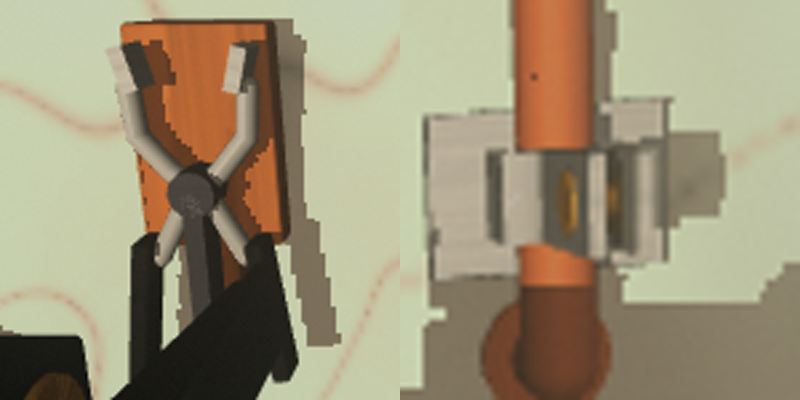

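Pliers lie flat on the rest, open, with the bolt at zoom (195,190). The clip's ear tops now span zoom 588–658, against the 29 px spread before. I'll check this in numbers and hand in.

```bash
python3 - <<'E'
from h import *
import pickle
c=pickle.load(open('w8.pkl','rb'));A=lambda x,y:(134+x/2.6667,130+y/2.6667);B=lambda x,y:(353+(x-400)/5.714,97+y/5.714)
for n,f,x,y,z in(('bolt',A,195,190,40),('rFL',A,122,22,18),('rFR',A,274,22,18),('pads',A,130,93,38),('pads',A,242,93,38),('earL',B,588,200,70),('earR',B,657,200,70)):print(n,ray(c,*f(x,y),z).round(1))
print(env.job_done())
E
```

```text
bolt [567.2 211.7  40. ]
rFL [638.  245.9  18. ]
rFR [638.9 178.4  18. ]
pads [609.5 236.7  38. ]
pads [610.2 188.7  38. ]
earL [650.9  14.8  70. ]
earR [651.1   2.7  70. ]
the job is handed in; nothing more can be done
None
```

The lamp clip is shut and the pliers are back on their rest, flat and let go; I handed the job in at 16.7 s of the 48 s allowed.

I took the large pliers by the handles, slid the jaws over both ears, squeezed until the handles were about 37 mm apart, opened again and backed out. The gripper itself never pushed the ears.

**Clip:** the ears measure 12.1 mm over their tops after release (12 mm is given for shut at stud height). They were about 28 mm apart at the start.

**Pliers:** they lie open on the rest. The tool let go within about 0.5 mm of where it picked them up. The picture puts the pivot bolt within about 2–3 mm of its starting position. Read from the same oblique view, the rest's own front corners moved by a similar amount, so I take that as measuring error.

**Contact:** the fingertips touched the shelf once before the grasp, at about 21 N, below the 40 N limit. No other reading at the end of a move showed any notable force.

**Not checked:** I did not measure the bystanders again at the end. The arm passed them at a distance.

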